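# Clear, unlock and press home a sprung access panel

## Task

Clear the access panel of the aluminium fixture: put the white housing in the yellow bin and the grease tin in the blue bin. Then turn the black quarter-turn fastener clockwise until it lines up with the slot and red lines on the panel, and press the panel down flush with the frame. Finish while still holding it pressed down flush; do not let go, and leave the glue bottle and the label roll where they stand.

Things in the scene. Friction and masses are not known exactly. Their poses are not given: they have to be found in the camera images.
- fixture: Fixed aluminium frame box, 180 (its x) x 250 (its y) x 40 mm high, rim 14 mm wide, standing on the surface; origin at the centre of its underside, z up. The grey panel sits inside the rim, the fastener in the middle.
- panel: Grey access panel 150 (x) x 220 (y) x 6 mm in the frame, axes as the fixture's; origin at the centre of its underside. It only slides vertically, always level. Springs hold it up: underside 44 mm, top 50 mm above the fixture's underside, 10 mm proud of the rim. At its lower stop (underside at 34 mm) its top is flush with the rim. Pressing takes 3 N at first, 10 N at the stop; let go, it rises.
- panel_slot (a point): Centre of the opening in the middle of the panel, at its top face: a slot along the panel's y, 56 x 17 mm, widened to 25 x 25 mm at the centre; a red line 4 mm wide on the panel continues the slot at either end. Unless the fastener's cross bar lies along the slot (within about 0.15 rad) the bar stops the panel after 2 mm
- panel_pad_left (a point): Centre of the black rubber disc (32 mm across, 1 mm thick) on the top of the panel, 75 mm from the panel's centre along its +y. A good place to press; any place on the panel will do.
- panel_pad_right (a point): The same, 75 mm from the panel's centre along its -y.
- stud (a joint): Angle of the quarter-turn fastener, rad: 0 when its wing lies along the fixture's x, across the slot; it grows clockwise seen from above; pi/2 when wing and cross bar lie along the slot (the fixture's y). Range -0.1 to 1.85, so it can be overturned. It starts between 0.1 and 0.6, stays where it is left and takes about 0.05 N m to turn.
- stud_grip (a point): Grip point of the fastener, on its vertical axis in the middle of the fixture, 72 mm above the fixture's underside. Black wing 22 mm long, 9 mm thick, from 52 to 82 mm above that underside, white line along its top. The point turns with it, x along the wing. The steel cross bar under the panel (48 x 9 mm, top at 42 mm) is parallel to the wing
- housing: Loose white moulded plastic housing, like a small cup with lugs, 25 x 28 mm, 24 mm tall, 15 g, standing upright on one half of the panel; origin at the centre of its underside.
- grease_tin: Loose round grease tin, grey with light blue lid, 54 mm across, 24 mm tall, about 60 g, lying flat on the other half of the panel; origin at the centre of its underside.
- yellow_bin: Fixed open yellow bin, 140 x 140 mm, 40 mm high, walls 4 mm, floor 4 mm thick; origin at the centre of its underside. It stands to the left or to the right of the fixture.
- blue_bin: Fixed open blue bin of the same size, on the other side of the fixture; origin at the centre of its underside.
- glue_bottle: Loose bystander: white glue bottle standing upright, 26 mm across, 106 mm tall, behind the work to the left; origin at the centre of its underside.
- label_roll: Loose bystander: roll of white labels lying flat, 59 mm across, 30 mm tall, behind the work to the right; origin at the centre of its underside.

How it is judged (in metres and radians):
On the way, in this order (a step that is already met when the one before it is completed fails the run):
1. the housing lies in the yellow bin and the grease tin in the blue bin, both let go (x of housing in the frame of yellow_bin between -0.062 and 0.062 m and y of housing in the frame of yellow_bin between -0.062 and 0.062 m and z of housing in the frame of yellow_bin between -0.005 and 0.034 m and linear speed of each of housing, grease_tin below 0.03 m/s and contact force between the fingers and housing below 0.1 N and x of grease_tin in the frame of blue_bin between -0.062 and 0.062 m and y of grease_tin in the frame of blue_bin between -0.062 and 0.062 m and z of grease_tin in the frame of blue_bin between -0.005 and 0.034 m and contact force between the fingers and grease_tin below 0.1 N), for 0.2 s.
2. the fastener is turned into line with the slot, within 0.14 rad (8 degrees) (value of joint stud between 1.431 and 1.711 rad), for 0.2 s.
At the end, for the whole second after the job is handed in: The robot itself holds the panel pressed down (over 5 N), flush with the rim within 1.5 mm, through the last second; the fastener is in line with the slot within 0.14 rad; the housing lies in the yellow bin and the tin in the blue bin, at rest and not touched (all of step 1 and all of step 2 and z of panel in the frame of fixture below 0.0355 m and contact force between any of the fingers, the arm and panel above 5 N); the arm keeps its last pose, push and grip.
It fails at once if the glue bottle or the label roll is moved more than 30 mm (distance of any of glue_bottle, label_roll from where it was at the start of the episode above 0.03 m).
It also fails if it takes over 72 s, if anything falls off the work surface, if the arm or the gripper's body presses on something with over 40 N, if the wrist force passes 120 N, or if a joint passes its speed limit or range.

## Robot

A 6-joint arm with a two-finger parallel gripper is mounted at the origin on the work surface; the furniture and walls round the work are solid. World frame = base frame: x ahead of the robot, y to its left, z up, the work surface at z = 0. Lengths are in m, angles in degrees, forces in N, time in s.
With the tool pointing down it reaches from about 0.375 to 0.925 m from the base axis. Payload 5.7 kg.
Tool frame: the origin (TCP) lies at the very end of the fingers, on their centre line; the grasp point (between the pads) lies 19 mm behind it (bot.grasp_offset is the distance from the TCP to the grasp point, in m); z points along the fingers, y is the line along which they close (so a half turn about z gives the same grasp; the last joint's range is limited). The gripper opens to 88 mm and grips with 3 to 60 N. Pads are 20 mm wide; open, the fingers measure 115 mm over their backs; the gripper's body (75 mm by 178 mm) begins 61 mm behind the grasp point.
Start: joints at [-74.146, 20.558, 86.54, -0, 72.909, -6.595], TCP at [0.229, -0.555, 0.223] pointing down, gripper open.
Joint ranges: [-170.27, 170.27], [-57.76, 135], [12.27, 136.19], [-55.21, 235.2], [11.17, 155.16], [-170.74, 170.74]. Speed limits (degrees/s): [136.94, 136.94, 180, 180, 180, 180].

## Interface

Orientations are given as [roll, pitch, yaw] about the fixed x, y, z axes, in that order (R = Rz(yaw) Ry(pitch) Rx(roll)).
In Python, from bench import bot, effector, telemetry, cams, workorder gives the robot as it stands. The module is installed in compiled form; this text tells all that it offers. Calls block until the motion is done:
- bot.move_ptp(position, orientation): joint-space move of the TCP to a pose.
- bot.move_linear(position, rot=None, max_speed=0.15, threshold=None): straight line of the TCP; rot=None keeps the orientation; max_speed is the mean speed in m/s. With threshold (N) it stops when the force on the tool has changed by that much, and returns True; else False.
- bot.set_joints(angles): joint-space move.
- effector.command_gripper(opening): finger opening in m; the grip force is fixed at half the most; returns when the fingers have stopped.
- bot.pause(seconds).
- bot.inverse_kinematics(position, orientation): joint angles nearest the present ones, or None.
- telemetry.observe(): the state.
- cams.get_image(name): name is "scene" or "top"; returns the picture (420x560x3 uint8, red, green, blue); there is no depth.
- cams.calibration(name): a dict with "fovy" (degrees; the focal length in pixels is half the picture's height over the tangent of half this angle, whatever the lens; pixels are square), "cx", "cy" (the principal point, pixels), "extrinsics" (4x4, takes a point from camera to world coordinates). Camera axes: x right, y down, z forward; pixel columns grow to the right and rows downward; lengths in m; the calibration is good to about 2 mm. A picture is of the moment at which its call begins. calibration takes no time and is no camera call.
A pose or a line that the arm cannot do raises bot.IKError and nothing moves.
- workorder.job_done(): hands the job in; it is judged then, once.
The state is a dict: "time_s": time; "qpos": joint angles; "joint_vel": joint speeds; "tau": joint torques, N m; "tcp_pos": TCP position; "ee_rot": TCP orientation; "force": force on the tool from outside, world axes, zero at the start; "ft_torque": the same for the moment, N m; "width": finger opening in m; "grip_force": force on a finger pad.
Only numpy, scipy, OpenCV 4.12 (cv2) and the standard library are available. Lean on these libraries where they do the work, as an engineer would, in place of code of your own. Each camera call takes 0.05 s, during which the arm holds its last target. There are 200 camera calls.

## Working session

There is one attempt and no reset: what is moved stays moved. The work goes in short steps, each a Python script; the robot and the scene stay as the last script left them, time stands still between calls to the robot, and variables do not carry over. Pictures are saved under pics/ and viewed, at most 10 in all, crops included, and the job is handed in when it is done.

```bash
mkdir -p pics; ls; python3 - <<'E'
from bench import bot, effector, telemetry, cams
import cv2
for n in("top","scene"):
    cv2.imwrite(f"pics/{n}0.png",cams.get_image(n)[:,:,::-1]); print(n,cams.calibration(n))
print(telemetry.observe())
E
```

```text
pics
top {'fovy': 57.65149404356415, 'cx': 277.14874914394, 'cy': 215.42320035164042, 'extrinsics': array([[-0.00780551, -0.99554411,  0.09397344,  0.49102195],
       [-0.99981584,  0.00612217, -0.01818795,  0.01868972],
       [ 0.01753158, -0.0940981 , -0.99540856,  1.18859593],
       [ 0.        ,  0.        ,  0.        ,  1.        ]])}
scene {'fovy': 54.760715854222866, 'cx': 275.98865090457906, 'cy': 207.92702090662723, 'extrinsics': array([[-0.85731989, -0.26500704,  0.44133194,  0.16691614],
       [-0.51477866,  0.44525743, -0.73263138,  0.74376271],
       [-0.00235385, -0.85528772, -0.51814802,  0.62152253],
       [ 0.        ,  0.        ,  0.        ,  1.        ]])}
{'time_s': 0.1, 'qpos': array([-7.41489454e+01,  2.05945992e+01,  8.65893658e+01, -4.63312244e-04,
        7.29090474e+01, -6.59501312e+00]), 'joint_vel': array([-0.02986153, -0.08221688, -0.12913355, -0.04931106,  0.07191332,
        0.07854578]), 'tau': array([ 2.40489544e-04, -5.16356242e+01, -2.71406060e+01,  6.76412811e-02,
        2.76071794e-02, -5.12522342e-05]), 'tcp_pos': array([ 0.2289125 , -0.55397383,  0.22190815]), 'ee_rot': array([-1.79907552e+02, -1.02428283e-02,  2.24461960e+01]), 'force': array([ 0.32113421,  0.34234849, -0.09254787]), 'ft_torque': array([ 0.01658796,  0.05058342, -0.00127354]), 'grip_force': 0.0, 'width': 0.08770326846404113}
```

View pics/top0.png

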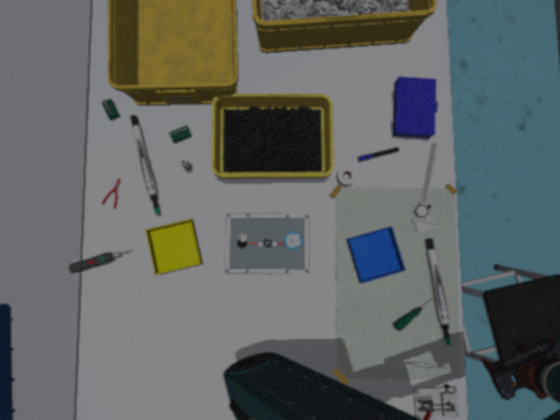

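View pics/scene0.png

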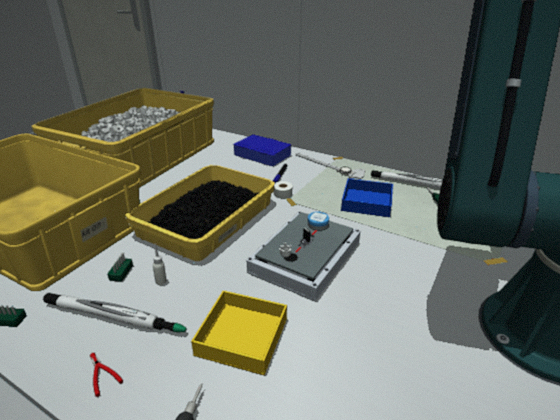

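The top picture shows the fixture at about (267,243), the housing at (242,240) on its left half and the tin at (293,241) on its right half. The yellow bin is at (175,247), the blue bin at (376,254), the bottle at (186,165) and the roll at (345,178). The scene picture agrees, with the fixture at (305,255), the wing at (306,234) and the housing at (287,250). I'll zoom in on both.

```bash
cat > h.py <<'E'
from bench import bot, effector, telemetry, cams, workorder
import numpy as np, cv2
def ray(n,u,v):
    c=cams.calibration(n); E=c["extrinsics"]; f=210/np.tan(np.radians(c["fovy"]/2))
    return E[:3,3], E[:3,:3]@np.array([(u-c["cx"])/f,(v-c["cy"])/f,1])
def onz(n,u,v,z):
    o,d=ray(n,u,v); return (o+d*(z-o[2])/d[2])
def proj(n,p):
    c=cams.calibration(n); E=c["extrinsics"]; f=210/np.tan(np.radians(c["fovy"]/2))
    q=E[:3,:3].T@(np.array(p)-E[:3,3]); return np.array([c["cx"]+f*q[0]/q[2],c["cy"]+f*q[1]/q[2]])
def st(): 
    s=telemetry.observe(); return s["time_s"],s["tcp_pos"].round(4),s["ee_rot"].round(1),s["force"].round(1),round(s["width"],4),round(s["grip_force"],1)
E
python3 - <<'E'
from h import *
t=cv2.imread("pics/top0.png"); s=cv2.imread("pics/scene0.png")
a=cv2.resize(t[205:280,220:315],(760,600),interpolation=cv2.INTER_CUBIC)
b=cv2.resize(s[200:305,240:370],None,fx=5.7,fy=5.7,interpolation=cv2.INTER_CUBIC)
cv2.imwrite("pics/tc.png",a);cv2.imwrite("pics/sc.png",b)
hsv=cv2.cvtColor(t,cv2.COLOR_BGR2HSV)
for nm,lo,hi,x in(("yellow",(22,150,80),(36,255,255),(140,210,210,280)),("blue",(100,150,60),(125,255,255),(340,220,410,290))):
    m=np.zeros(t.shape[:2],np.uint8);m[x[1]:x[3],x[0]:x[2]]=cv2.inRange(hsv,lo,hi)[x[1]:x[3],x[0]:x[2]]
    r=cv2.minAreaRect(max(cv2.findContours(m,0,2)[0],key=cv2.contourArea)); print(nm,r,onz("top",*r[0],.04))
E
```

```text
yellow ((173.6764678955078, 246.2941131591797), (45.555389404296875, 46.097713470458984), 77.47119140625) [0.50874271 0.30752544 0.04      ]
blue ((375.4283142089844, 254.25634765625), (44.86444854736328, 45.48521041870117), 73.61045837402344) [ 0.4802851  -0.29711257  0.04      ]
```

View pics/tc.png

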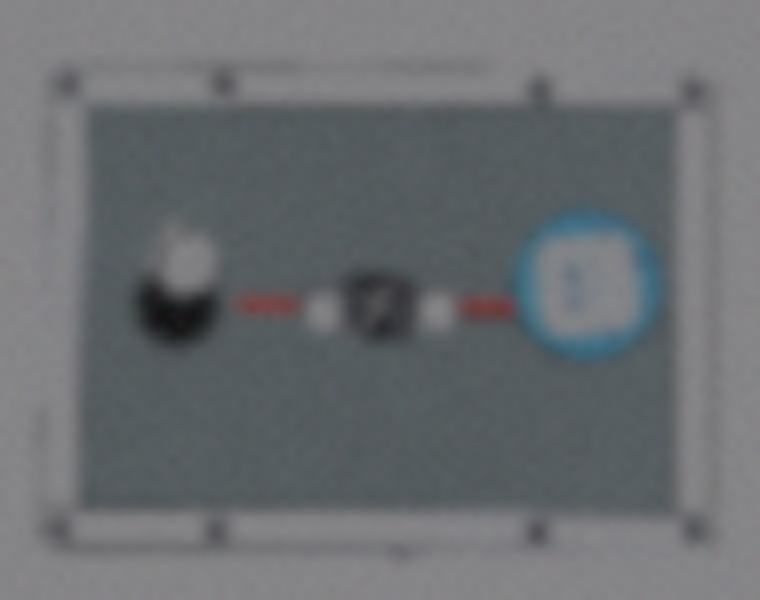

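View pics/sc.png

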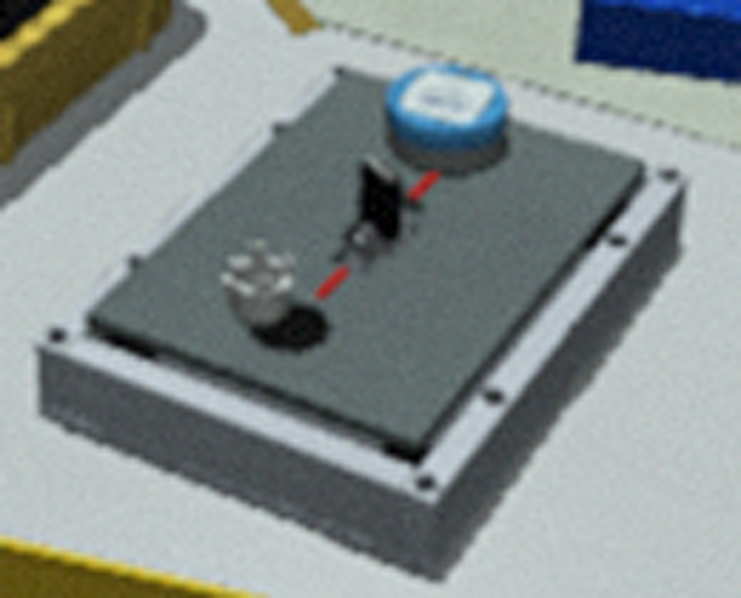

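Crop pixels: the frame screws in the top view are at (68,84), (694,93), (54,530) and (695,530), with the red lines along row ~307. The wing is at (380,307), with its white line tilted right of up by about 30°. The housing is at (188,262), next to the black pad at (178,305), and the tin is at (588,287). The scene crop shows the same, with the wing top near (385,170).

```bash
python3 - <<'E'
from h import *
t=cv2.imread("pics/top0.png"); s=cv2.imread("pics/scene0.png")
cr=lambda x,y:(220+(x+.5)/8-.5,205+(y+.5)/8-.5)
cs=lambda x,y:(240+(x+.5)/5.7-.5,200+(y+.5)/5.7-.5)
P=np.array([onz("top",*cr(*p),.04)[:2] for p in((68,84),(694,93),(54,530),(695,530))]); print("screws top",P.round(4).tolist(),P.mean(0))
S=np.array([onz("scene",*cs(*p),.04)[:2] for p in((58,335),(668,176),(426,483))]); print("screws scene L-far,R-near,L-near",S.round(4).tolist(), "ctr",(S[0]+S[1])/2)
C=np.array([onz("scene",*cs(*p),.05)[:2] for p in((90,320),(340,70),(645,163),(415,447))]); print("panel corners scene",C.round(4).tolist(),C.mean(0))
h=cv2.cvtColor(t,cv2.COLOR_BGR2HSV); hs=cv2.cvtColor(s,cv2.COLOR_BGR2HSV)
for n,H,I,roi in(("top",h,t,(225,215,310,270)),("scene",hs,s,(255,205,350,285))):
    x0,y0,x1,y1=roi; sub=I[y0:y1,x0:x1].astype(int)
    red=(sub[...,2]-sub[...,:2].max(2))>25
    y,x=np.nonzero(red); 
    Q=np.array([onz(n,a+x0,b+y0,.05)[:2] for a,b in zip(x,y)]); m=Q.mean(0); v=np.linalg.svd(Q-m)[2][0]; print(n,"red",len(x),m,"dir deg",np.degrees(np.arctan2(v[1],v[0])),Q[Q[:,1]>m[1]].mean(0),Q[Q[:,1]<m[1]].mean(0), Q[:,1].min(),Q[:,1].max())
    bl=cv2.inRange(H[y0:y1,x0:x1],(92,90,60),(112,255,255))
    c=cv2.convexHull(max(cv2.findContours(bl,0,1)[0],key=cv2.contourArea)); e=cv2.fitEllipse(c); print(n,"tin lid",e,onz(n,e[0][0]+x0,e[0][1]+y0,.073))
g=cv2.cvtColor(t,cv2.COLOR_BGR2GRAY)
print(g[238:250,261:274]); print(g[230:250,236:250])
for n,p in (("top",cr(188,258)),("scene",cs(258,265))): print("housing top",onz(n,*p,.074))
for n,p in (("top",cr(380,307)),("scene",cs(388,172))): print("wing",onz(n,*p,.082))
for p in ((368,158),(402,182)): print("wing end scene",onz("scene",*cs(*p),.082))
for p in ((368,328),(393,288)): print("wing end top",onz("top",*cr(*p),.082))
E
```

```text
screws top [[0.6015, 0.1458], [0.5966, -0.0906], [0.4348, 0.1503], [0.4327, -0.0885]] [0.51640012 0.02926456]
screws scene L-far,R-near,L-near [[0.5989, 0.144], [0.4296, -0.0887], [0.4325, 0.1469]] ctr [0.51426845 0.02765991]
panel corners scene [[0.5859, 0.1398], [0.5898, -0.0787], [0.4375, -0.0788], [0.4402, 0.1416]] [0.51334678 0.03099032]
top red 26 [0.51684927 0.02996704] dir deg -91.56252384265629 [0.51795294 0.07103979] [ 0.5157456  -0.01110571] -0.01889852152657749 0.07926908609818968
top tin lid ((67.98072814941406, 25.561847686767578), (17.486101150512695, 18.254663467407227), 76.18279266357422) [ 0.52230152 -0.0473705   0.073     ]
scene red 30 [0.51414477 0.02705191] dir deg 89.3811769854876 [0.51461068 0.06927699] [ 0.51367885 -0.01517318] -0.0255494022736088 0.08022366337347875
scene tin lid ((62.862789154052734, 13.696961402893066), (15.416497230529785, 21.74264907836914), 95.00045013427734) [ 0.51740843 -0.0408086   0.073     ]
[[ 90  89  87  80  79  81  79  82  85  85  89  88  88]
 [ 89  83  75  68  65  59  64  68  72  76  81  86  91]
 [ 88  78  68  57  49  53  57  6
[... 1369 characters left out ...]
4  24  22  23  33  51  71  85  89]
 [ 80  62  42  27  25  19  26  23  29  39  57  77  86  90]
 [ 84  76  58  45  38  29  25  32  40  55  70  84  88  91]
 [ 89  85  74  62  52  44  46  49  59  68  82  87  89  90]
 [ 89  89  84  78  73  68  67  73  78  85  87  90  89  91]
 [ 89  89  89  84  86  83  81  83  89  89  89  90  90  90]]
housing top [0.53424489 0.09816831 0.074     ]
housing top [0.53059711 0.10175624 0.074     ]
wing [0.51573877 0.02827098 0.082     ]
wing [0.511148   0.02790167 0.082     ]
wing end scene [0.5230566  0.02293885 0.082     ]
wing end scene [0.5028762  0.03145097 0.082     ]
wing end top [0.50820182 0.0326452  0.082     ]
wing end top [0.52256154 0.02353294 0.082     ]
```

```bash
python3 - <<'E'
from h import *
t=cv2.imread("pics/top0.png"); s=cv2.imread("pics/scene0.png")
a=cv2.resize(t[225:258,230:285],None,fx=7.2,fy=7.2,interpolation=cv2.INTER_CUBIC)
b=cv2.resize(s[222:262,272:318],None,fx=8.6,fy=8.6,interpolation=cv2.INTER_CUBIC)
a=cv2.resize(a,(396,int(a.shape[0]*396/a.shape[1]))); 
o=np.zeros((350,800,3),np.uint8); o[:a.shape[0],:396]=a; o[:b.shape[0],400:400+b.shape[1]]=b
cv2.imwrite("pics/z.png",cv2.convertScaleAbs(o,alpha=1.6))
E
```

```text
(no output)
```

View pics/z.png

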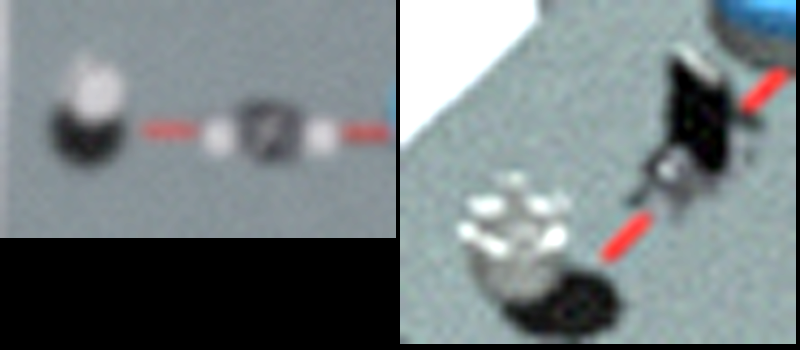

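```bash
python3 - <<'E'
from h import *
bot.move_ptp([.532,.100,.13],[180,0,90])
bot.move_linear([.532,.100,.054],max_speed=.12,threshold=6); print(st())
effector.command_gripper(0.0); print(st())
bot.move_linear([.532,.100,.11],max_speed=.15); print(st())
cv2.imwrite("pics/s1.png",cams.get_image("scene")[150:320,200:400,::-1].repeat(3,0).repeat(3,1))
E
```

```text
(3.4583, array([0.5325, 0.0999, 0.0543]), array([180.,  -0.,  90.]), array([ 0.1, -0.8, -0.1]), 0.0879, 0.0)
(4.45, array([0.532, 0.1  , 0.054]), array([-180.,    0.,   90.]), array([ 0.5, -1.1,  1.3]), 0.0256, 30.0)
(4.975, array([0.5319, 0.1   , 0.1099]), array([180.,  -0.,  90.]), array([ 0.4, -0.2, -0.4]), 0.0257, 30.0)
```

View pics/s1.png

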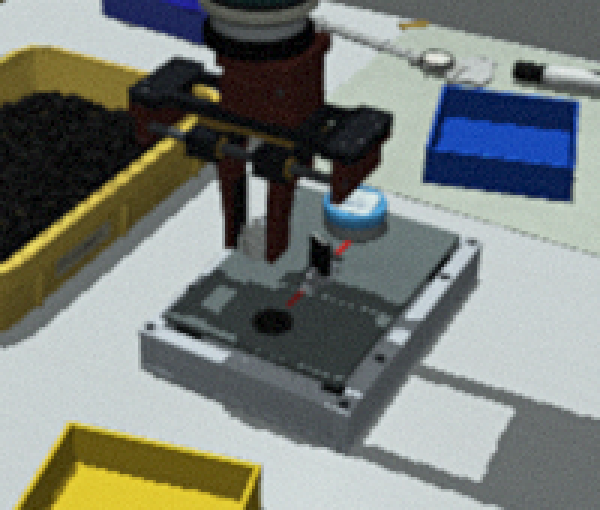

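The crop shows the housing held between the fingers at about (255,235), clear of the panel. Next I place it, then move the tin.

```bash
python3 - <<'E'
from h import *
bot.move_ptp([.509,.3075,.11],[180,0,102.5])
bot.move_linear([.509,.3075,.014],max_speed=.15,threshold=6); print(st())
effector.command_gripper(0.055); print(st())
bot.move_linear([.509,.3075,.13],max_speed=.25)
effector.command_gripper(0.088)
bot.move_ptp([.519,-.0445,.13],[180,0,89])
img=cams.get_image("top"); cv2.imwrite("pics/t2.png",img[:,:,::-1])
bot.move_linear([.519,-.0445,.054],max_speed=.12,threshold=6); print(st())
effector.command_gripper(0.0); print(st())
bot.move_linear([.519,-.0445,.11],max_speed=.15); print(st())
bot.move_ptp([.480,-.297,.11],[180,0,106.4])
bot.move_linear([.480,-.297,.014],max_speed=.15,threshold=6); print(st())
effector.command_gripper(0.074); print(st())
bot.move_linear([.480,-.297,.14],max_speed=.25); print(st())
t=cams.get_image("top"); s=cams.get_image("scene")
cv2.imwrite("pics/t3.png",np.hstack([cv2.resize(t[200:300,130:430],None,fx=2.6,fy=2.6),])[:,:,::-1])
E
```

```text
(6.6667, array([0.5098, 0.3072, 0.0146]), array([179.9,  -0. , 102.4]), array([0.6, 0.7, 0. ]), 0.0256, 30.0)
(7.3167, array([0.509 , 0.3075, 0.014 ]), array([-180. ,    0. ,  102.5]), array([-0.6, -0. ,  0.3]), 0.055, 0.0)
(10.7833, array([ 0.5195, -0.0443,  0.0543]), array([180.,   0.,  89.]), array([ 0.4, -0.3,  0.2]), 0.0878, 0.0)
(11.4583, array([ 0.5196, -0.0446,  0.0543]), array([179.9,   0. ,  89. ]), array([ 0.9, -0.5,  2.2]), 0.0518, 30.0)
(11.9833, array([ 0.5186, -0.0444,  0.1097]), array([-180.,   -0.,   89.]), array([-0.2,  0.2, -0.8]), 0.0519, 30.0)
(13.775, array([ 0.4806, -0.2969,  0.0145]), array([180. ,   0. , 106.4]), array([ 0.3,  0.7, -0.1]), 0.0515, 30.0)
(14.3333, array([ 0.48  , -0.2971,  0.0142]), array([180. ,   0. , 106.4]), array([ 0.5, -0.2,  0. ]), 0.074, 0.0)
(14.9833, array([ 0.4795, -0.2966,  0.1393]), array([-180. ,   -0. ,  106.4]), array([ 1.2, -0.5, -0.4]), 0.0736, 0.0)
```

View pics/t3.png

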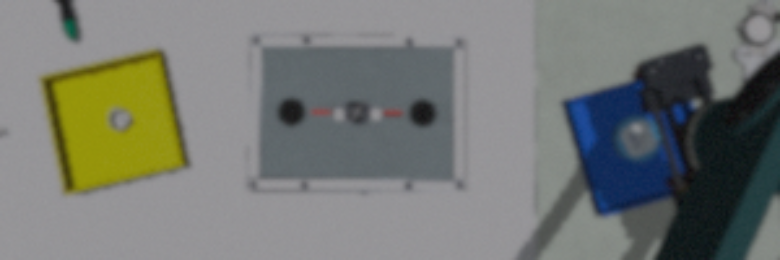

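The housing is in the middle of the yellow bin at (120,120) in the crop, and the tin is in the blue bin at (638,140). Both pads can now be seen, at (291,112) and (422,113), which give the panel's centre and yaw.

```bash
cat >> h.py <<'E'
def pads():
    im=cams.get_image("top"); g=cv2.cvtColor(im,cv2.COLOR_RGB2GRAY); P=[]
    for u,v in((242,243),(292,243)):
        w=(85.-g[v-9:v+10,u-9:u+10]).clip(0); y,x=np.mgrid[v-9:v+10,u-9:u+10]
        P.append(onz("top",(w*x).sum()/w.sum(),(w*y).sum()/w.sum(),.051)[:2])
    return im,np.array(P)
E
python3 - <<'E'
from h import *
im,P=pads(); d=P[0]-P[1]; yaw=np.degrees(np.arctan2(-d[0],d[1])); c=P.mean(0); print(P,c,yaw,np.hypot(*d))
c=(c+np.array([.5135,.0285]))/2; print("use",c)
effector.command_gripper(0.045)
bot.move_ptp([*c,.14],[180,0,154])
bot.move_linear([*c,.055],max_speed=.1,threshold=5); print(st())
effector.command_gripper(0.0); print(st(), telemetry.observe()["ft_torque"])
E
```

```text
[[ 0.51792321  0.10406519]
 [ 0.51547407 -0.04598081]] [0.51669864 0.02904219] -0.9351317349660442 0.15006599131200574
use [0.51509932 0.0287711 ]
(18.0167, array([0.5156, 0.0286, 0.0554]), array([180.,   0., 154.]), array([ 0.1, -0.1, -0.7]), 0.0449, 0.0)
(18.6667, array([0.5149, 0.0278, 0.0552]), array([-179.9,    0. ,  154. ]), array([-0.7, -4.6,  2.9]), 0.0089, 30.0) [-0.83760935  0.13835933 -0.05805771]
```

```bash
python3 - <<'E'
from h import *
p=[.5150,.0283]
for y in(130,110,89.2):
    bot.move_ptp([*p,.055],[180,0,y]); print(st(), telemetry.observe()["ft_torque"].round(3))
bot.pause(.3)
effector.command_gripper(0.045); print(st())
bot.move_linear([*p,.14],max_speed=.2)
bot.move_ptp([.45,-.15,.2],[180,0,89.2])
t,s=cams.get_image("top"),cams.get_image("scene")
a=cv2.resize(t[225:260,230:305],None,fx=5.3,fy=5.3,interpolation=cv2.INTER_CUBIC)
b=cv2.resize(s[215:265,275:325],None,fx=7.9,fy=7.9,interpolation=cv2.INTER_CUBIC)
o=np.zeros((400,800,3),np.uint8); o[:a.shape[0],:a.shape[1]]=a; o[:b.shape[0],400:400+b.shape[1]]=b
cv2.imwrite("pics/z2.png",cv2.convertScaleAbs(o[:,:,::-1],alpha=1.6)); print(st())
E
```

```text
(19.15, array([0.5148, 0.0276, 0.0552]), array([-179.9,    0. ,  130.2]), array([-2.4, -5.5,  3.7]), 0.0091, 30.0) [-0.883  0.247 -0.049]
(19.575, array([0.5147, 0.0275, 0.0552]), array([-1.799e+02,  1.000e-01,  1.102e+02]), array([-1.9, -6.1,  4.6]), 0.0086, 30.0) [-0.997  0.293 -0.035]
(20.0167, array([0.5145, 0.0275, 0.0552]), array([-1.799e+02,  1.000e-01,  8.940e+01]), array([-3.9, -6.1,  4.3]), 0.0091, 30.0) [-1.072  0.342 -0.064]
(21.05, array([0.515 , 0.0283, 0.055 ]), array([-180. ,   -0. ,   89.2]), array([-0.3, -0.1, -0.6]), 0.0449, 0.0)
(22.5417, array([ 0.4499, -0.1486,  0.199 ]), array([-1.799e+02, -1.000e-01,  8.930e+01]), array([-0.3, -0. , -0.5]), 0.0443, 0.0)
```

View pics/z2.png

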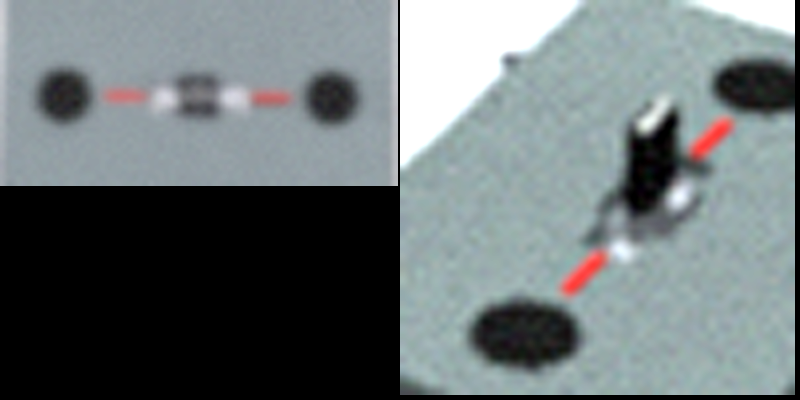

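The wing's white line, from (640,130) to (672,98), lies along the red line's direction, from (567,290) to (730,122), so the fastener is aligned. Now I press on the right pad.

```bash
python3 - <<'E'
from h import *
p=[.5145,-.047]
effector.command_gripper(0.0)
bot.move_ptp([*p,.09],[180,0,89.2])
bot.move_linear([*p,.056],max_speed=.1); print(st())
print(bot.move_linear([*p,.036],max_speed=.02,threshold=18)); print(st())
bot.pause(.5); print(st())
t,s=cams.get_image("top"),cams.get_image("scene")
cv2.imwrite("pics/p.png",cv2.resize(s[205:305,240:365],None,fx=5.8,fy=5.8,interpolation=cv2.INTER_CUBIC)[:,:,::-1])
E
```

```text
(24.5417, array([ 0.5147, -0.0478,  0.0566]), array([180. ,   0. ,  89.1]), array([-0. , -0.4,  0. ]), 0.0007, 0.0)
True
(25.3333, array([ 0.5149, -0.0471,  0.0404]), array([180. ,   0. ,  89.2]), array([-2. ,  0.3,  9.8]), 0.0004, 5.0)
(25.8333, array([ 0.5149, -0.047 ,  0.0404]), array([180. ,   0. ,  89.2]), array([-2. ,  0.9,  9.4]), 0.0005, 5.0)
```

View pics/p.png

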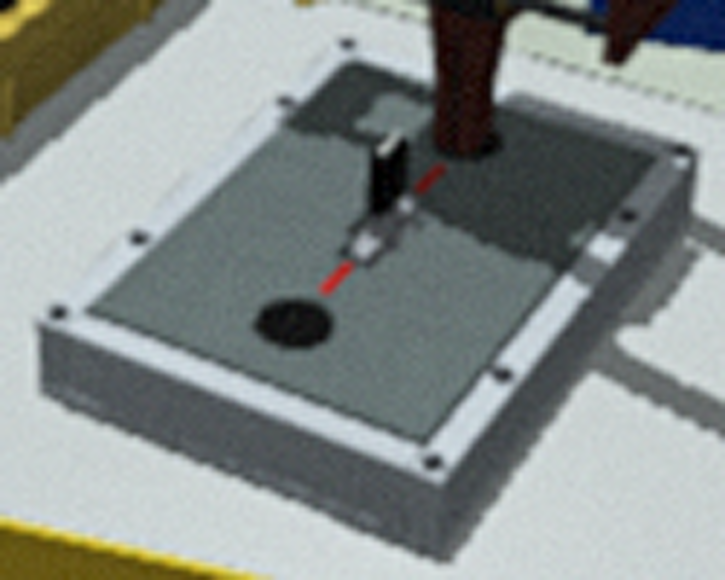

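The panel is flush with the rim and the wing is aligned. I'll press slightly more for margin, then hand in.

```bash
python3 - <<'E'
from h import *
print(bot.move_linear([.5149,-.047,.0392],max_speed=.01,threshold=12)); bot.pause(.4); print(st())
s=telemetry.observe()
if 7<s["force"][2]<35 and s["tcp_pos"][2]<.0415: print(workorder.job_done())
E
```

```text
False
(26.5833, array([ 0.515 , -0.0471,  0.0402]), array([180. ,   0. ,  89.2]), array([-4. ,  0. , 16.6]), 0.0004, 8.2)
the job is handed in; nothing more can be done
None
```

I handed the job in at 26.6 s: the housing is in the yellow bin, the tin is in the blue bin, and the fastener is in line with the slot. The arm was still holding the panel down flush, pushing with about 17 N; I have not seen the judge's result.

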